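# Touch-dry test of two lacquer samples

## Task

Check whether the lacquer is dry: with the fingertips, touch the top of the larger round test piece lightly, so that its springy rest just gives under it for a moment, then come off and do the same to the smaller round one. Do not press hard, lift the pieces or push them aside, and touch none of the other pieces or the jar and brush on the board, nor disturb anything else on the table. Finish with the hand drawn back up, a good hand's breadth above the pieces.

Things in the scene. Friction and masses are not known exactly. Their poses are not given: they have to be found in the camera images.
- large_round: Red-brown lacquered wooden test piece: disc, 64 mm diameter, 14 mm thick, lying loose and flat on its rubber rest (one of the two to touch). Origin: centre of its underside, z up; its top face is 14 mm above the origin, about 54 mm above the table. All five pieces have the same colour and thickness.
- small_round: Red-brown lacquered wooden test piece: disc, 38 mm diameter, 14 mm thick, lying loose and flat on its rubber rest (one of the two to touch). Origin: centre of its underside, z up; its top face is 14 mm above the origin, about 54 mm above the table. All five pieces have the same colour and thickness.
- square: Red-brown lacquered wooden test piece: square block, 52 x 52 mm, 14 mm thick, lying loose and flat on its rubber rest (leave it alone). Origin: centre of its underside, z up; its top face is 14 mm above the origin, about 54 mm above the table. All five pieces have the same colour and thickness.
- hexagon: Red-brown lacquered wooden test piece: six-sided block, 54 mm across its corners (47 mm across flats), 14 mm thick, lying loose and flat on its rubber rest (leave it alone). Origin: centre of its underside, z up; its top face is 14 mm above the origin, about 54 mm above the table. All five pieces have the same colour and thickness.
- oblong: Red-brown lacquered wooden test piece: bar-shaped block, 32 x 76 mm (long side along its own y), 14 mm thick, lying loose and flat on its rubber rest (leave it alone). Origin: centre of its underside, z up; its top face is 14 mm above the origin, about 54 mm above the table. All five pieces have the same colour and thickness.
- large_round_seat (a point): Point on the sample board's fixed parts: centre of the unloaded top of the rubber rest under the large round piece, where the piece's underside centre belongs; 22 mm above the board. It does not sink with the rest. The rest is narrower than the piece (48 mm diameter), so press near the piece's centre.
- large_round_cap (a joint): How far the springy rubber rest under the large round piece is pressed down, in m: about 0 with only the piece on it, 0.010 at its stop. It springs back by itself; pressing takes about 0.7 N per mm (7 N at the stop).
- small_round_seat (a point): Point on the sample board's fixed parts: centre of the unloaded top of the rubber rest under the small round piece, where the piece's underside centre belongs; 22 mm above the board. It does not sink with the rest. The rest is narrower than the piece (33 mm diameter), so press near the piece's centre.
- small_round_cap (a joint): How far the springy rubber rest under the small round piece is pressed down, in m: about 0 with only the piece on it, 0.010 at its stop. It springs back by itself; pressing takes about 0.7 N per mm (7 N at the stop).
- sample_board: Fixed plywood board, 240 (own x) x 360 (own y) x 18 mm, turned a little on the table. Origin: centre of its underside. The five rests and the jar stand on its top in two rows of three, rows 130 mm apart along its x, 120 mm apart along its y; which piece is at which place varies.
- powder_jar: Small closed jar, 44 mm diameter, 45 mm tall, standing loose on the board in one of the six places. Origin: centre of its underside. Leave it alone.
- board_brush: Flat brush with a wooden handle, 200 mm long, 16 mm wide, 10 mm high, lying loose on the board between the two rows. Origin: middle of its underside; own x points to the bristles. Leave it alone.
- flat_brush: Flat brush with dark handle, 240 mm long, 10 mm high, lying on the table right of the board (-y). Loose; origin on its underside. Leave it alone.
- brush_cup: White cup of upright brushes, 72 mm diameter, 245 mm tall over the bristles, left of the board (+y), farther out. Loose; origin on its underside. Leave it alone.
- scissors: Scissors, about 165 mm long, 10 mm high, lying on the table right of the board (-y). Loose; origin on its underside. Leave it alone.
- varnish_tin: Tin, 68 mm diameter, 110 mm tall, right of the board (-y), farther out. Loose; origin on its underside. Leave it alone.
- mixing_bowl: Small bowl, 100 mm diameter, 40 mm tall, left of the board (+y). Loose; origin on its underside. Leave it alone.
Things that resemble listed ones, but are neither listed nor needed, are in the scene too. Leave any turquoise look-alike of the large_round alone. What is shaped like the small_round but grey is not meant.

How it is judged (in metres and radians):
On the way, in this order (a step that is already met when the one before it is completed fails the run):
1. the fingertips touch the larger round piece from above so that its rest gives by at least 1 mm (over 0.5 N, for 0.2 s) (contact force between the fingers and large_round above 0.5 N and value of joint large_round_cap above 0.001 m), for 0.2 s.
2. the fingers have come off the larger round piece and its rest has sprung back (contact force between the fingers and large_round below 0.05 N and value of joint large_round_cap below 0.0008 m), for 0.1 s.
3. the fingertips then touch the smaller round piece from above so that its rest gives by at least 1 mm (over 0.5 N, for 0.2 s) (contact force between the fingers and small_round above 0.5 N and value of joint small_round_cap above 0.001 m), for 0.2 s.
At the end, for the whole second after the job is handed in: Both round pieces lie flat (within 0.08 rad) and at rest on their sprung-back rests, within 8 mm of the rest's centre; every other loose thing is within 10 mm of where it was; the TCP is more than 130 mm above the table (height (world z) of the grasp point above 0.13 m and horizontal distance between large_round and large_round_seat below 0.008 m and z of large_round in the frame of large_round_seat between -0.003 and 0.004 m and angle between each of large_round, small_round's own z axis and vertical below 0.08 rad and linear speed of each of large_round, small_round below 0.02 m/s and horizontal distance between small_round and small_round_seat below 0.008 m and z of small_round in the frame of small_round_seat between -0.003 and 0.004 m and distance of each of square, hexagon, oblong, powder_jar, board_brush, flat_brush, brush_cup, scissors, varnish_tin, mixing_bowl from where it was at the start of the episode below 0.01 m); the robot touches nothing.
It fails at once if a round test piece is lifted off its rest (z of large_round in the frame of large_round_seat above 0.006 m or z of small_round in the frame of small_round_seat above 0.006 m).
It fails at once if a round test piece is pushed sideways more than 12 mm off its rest's centre (horizontal distance between large_round and large_round_seat above 0.012 m or horizontal distance between small_round and small_round_seat above 0.012 m).
It fails at once if a round test piece is pressed hard (over 15 N) (contact force between the fingers and large_round above 15 N or contact force between the fingers and small_round above 15 N).
It fails at once if the robot touches the square, hexagonal or oblong piece, or the jar or brush on the board (contact force between any of the fingers, the arm and square above 0.3 N or contact force between any of the fingers, the arm and hexagon above 0.3 N or contact force between any of the fingers, the arm and oblong above 0.3 N or contact force between any of the fingers, the arm and powder_jar above 0.3 N or contact force between any of the fingers, the arm and board_brush above 0.3 N).
It fails at once if something else on the table is moved more than 10 mm (distance of any of square, hexagon, oblong, powder_jar, board_brush, flat_brush, brush_cup, scissors, varnish_tin, mixing_bowl from where it was at the start of the episode above 0.01 m).
It also fails if it takes over 40 s, if anything falls off the work surface, if the arm or the gripper's body presses on something with over 40 N, if the wrist force passes 120 N, or if a joint passes its speed limit or range.

## Robot

A 6-joint arm with a two-finger parallel gripper is mounted at the origin on the work surface. World frame = base frame: x ahead of the robot, y to its left, z up, the work surface at z = 0. Lengths are in mm, angles in rad, forces in N, time in s.
With the tool pointing down it reaches from about 350 to 975 mm from the base axis. Payload 17.4 kg.
Tool frame: the origin (TCP) lies between the finger pads, 19 mm behind the fingertips; this is the grasp point; z points along the fingers, y is the line along which they close (so a half turn about z gives the same grasp; the last joint's range is limited). The gripper opens to 85 mm and grips with 20 to 120 N. Pads are 22 mm wide; open, the fingers measure 114 mm over their backs; the gripper's body (76 mm by 85 mm) begins 54 mm behind the grasp point. The pads swing forward as they close: fully open they stand 13 mm farther back than shut.
Start: joints at [-1.211, 0.116, 1.442, -0, 1.584, -0.038], TCP at [261.48, -622.303, 250.003] pointing down, gripper open.
Joint ranges: [-2.83, 2.83], [-0.83, 2.19], [0.07, 2.5], [-1.14, 4.28], [0.01, 3], [-2.97, 2.97]. Speed limits (rad/s): [1.89, 1.89, 2.22, 3.14, 3.14, 3.14].

## Interface

Orientations are given as a unit quaternion [x, y, z, w].
In Python, from plant import r gives the robot as it stands.
- The arm moves only by the tool drive_tool, never from a script. Its argument "series" is a list of rows, each a list of 5 numbers: the closure, from 0 (fully open) to 1 (shut), then the shift along the tool's x, y, z in m, then the turn about the tool's z in rad. A call has 1 to 10 rows; each row shifts and turns the commanded pose from where the row before left it, along the tool's axes as they then stand; what a row does not reach is not made up. A row lasts 1/8 s, in which the tool goes at most 62.5 mm and 10.7 degrees, less where a joint would pass 70% of its speed; a pose out of reach is approached as far as the arm can. A call is refused whole if a number of a shift passes 0.0625 or a number of a turn 0.188, either way. A call with a gripper value outside its range is refused whole. The fingers move at their own pace and stop on an object; "squeeze" is the grip in N (left out, the last holds). Time passes only in rows, so rows that do not move let the fingers close. It gives the time, the measured TCP pose, the force, the opening and the grip force at its end, in the units of the state.
- r.state(): the state, without advancing time (a new reading comes with each control period).
- r.camera(name): name is "scene" or "side" or "wrist"; returns a dict with "pixels" (480x640x3 uint8, red, green, blue), "camera_matrix" (3x3 intrinsics, pixels), "rvec" (rotation vector, rad) and "tvec" (3), from world to camera coordinates, as OpenCV has them; the wrist camera has in their place "mount" (4x4, takes a point from camera to tool coordinates, whose origin is the TCP and whose axes are the flange's). Camera axes: x right, y down, z forward; pixel columns grow to the right and rows downward; lengths in mm; the calibration is good to about 2 mm. The wrist camera is an equidistant fisheye: a pixel r from the principal point sees the ray r / f radians off the axis. A picture is of the moment at which its call begins: read the wrist's pose just before it. There is no depth.
- r.sign_off(): hands the job in; it is judged then, once.
Trained networks look in the newest picture that a camera, given by its name, has taken for a name from the list of things; names that differ only in an ending like _2 or _b are one class to them, and where a whole thing is asked for, a point or a joint stands for the part that bears it (a point fixed in the world has none). Each returns a list of dicts, best first, with "p" (0 to 1); they miss things now and then, are a little off and sometimes report something else, mostly with a low value. They report only what shows in the picture. A call takes as long as a camera call. They do not tell look-alikes from the thing itself.
- r.find_in(camera, thing): "location" ([x, y, z] in mm, in the coordinates of the camera as it stood for that picture, good to about 4 mm: the middle of the surface that is visible of it).
- r.regions_of(camera, thing): "pixels" (480x640 bool, what is visible of it).
- r.place_of(camera, thing): "location" ([x, y, z] in mm, in the coordinates of the camera as it stood for that picture, good to about 4 mm: a listed point, or the origin of a listed thing).
The state is a dict: "clock": time; "q": joint angles; "joint_velocities": joint speeds; "effort": joint torques, N m; "position": TCP position; "ee_rot": TCP orientation; "wrist_force": force on the tool from outside, world axes, zero at the start; "wrist_torque": the same for the moment, N m; "finger_gap": opening from 0.0 (shut) to 1.0 (fully open); "grasp_force": force on a finger pad.
Only numpy, scipy, OpenCV 4.12 (cv2) and the standard library are available. Lean on these libraries where they do the work, as an engineer would, in place of code of your own. Each camera call takes 0.05 s, during which the arm holds its last target. There are 200 camera calls.

## Working session

There is one attempt and no reset: what is moved stays moved. The work goes in short steps, Python scripts to look and compute and a tool call to move; the robot and the scene stay as the last step left them, time stands still between calls to the robot, and variables do not carry over. Pictures are saved under pics/ and viewed, at most 10 in all, crops included, and the job is handed in when it is done.

Besides the shell and the picture viewer there is one more tool, called after "Emit:" as name([rows], argument=value, ...), one row to a line, values as JSON. drive_tool: Moves the arm, as the interface text tells. Its arguments: {"type":"object","properties":{"series":{"type":"array"},"squeeze":{"type":"number"}},"required":["series"]}

```bash
mkdir -p pics
cat > h.py <<'E'
import numpy as np, cv2
from plant import r
def w2c(c):
    return cv2.Rodrigues(np.array(c["rvec"],float))[0], np.array(c["tvec"],float).ravel()
def ray(c,uv,z):
    R,t=w2c(c);K=np.array(c["camera_matrix"]);d=R.T@np.linalg.inv(K)@np.array([uv[0],uv[1],1.]);o=-R.T@t
    return o+d*(z-o[2])/d[2]
def save(c,n): cv2.imwrite("pics/"+n,c["pixels"][:,:,::-1])
E
python3 - <<'E'
from h import *
s=r.state();print(s["clock"],s["position"],s["ee_rot"],s["wrist_force"])
for cam in("scene","side"):
    c=r.camera(cam);save(c,cam+"1.png");R,t=w2c(c)
    for n in("large_round","small_round","large_round_seat","small_round_seat","powder_jar","square","hexagon","oblong","sample_board"):
        print(cam,n,[(round(d["p"],2),np.round(R.T@(np.array(d["location"])-t)).tolist()) for d in r.place_of(cam,n)])
E
```

```text
0.0 [ 261.41749134 -622.14178566  249.2471715 ] [ 9.80284717e-01  1.97589292e-01 -9.55729683e-05 -5.80261957e-04] [ 0.40697136 -0.37590343  0.03982604]
scene large_round [(0.82, [629.0, -136.0, 34.0]), (0.21, [637.0, -24.0, 36.0])]
scene small_round [(0.66, [717.0, -365.0, -1.0]), (0.57, [630.0, -135.0, 37.0]), (0.54, [374.0, -126.0, -3.0]), (0.51, [503.0, -117.0, 37.0])]
scene large_round_seat []
scene small_round_seat [(0.52, [504.0, -117.0, 38.0])]
scene powder_jar [(0.85, [530.0, 122.0, 21.0])]
scene square [(0.85, [663.0, 103.0, 37.0])]
scene hexagon [(0.68, [643.0, -24.0, 40.0])]
scene oblong [(0.63, [516.0, -4.0, 41.0]), (0.6, [666.0, 99.0, 41.0])]
scene sample_board [(0.6, [581.0, -11.0, -2.0])]
side large_round [(0.94, [587.0, -272.0, -0.0]), (0.72, [627.0, -135.0, 41.0])]
side small_round [(0.67, [375.0, -125.0, 2.0]), (0.54, [505.0, -122.0, 34.0])]
side large_round_seat [(0.66, [628.0, -134.0, 39.0])]
side small_round_seat [(0.62, [505.0, -117.0, 36.0])]
side powder_jar [(0.56, [536.0, 117.0, 19.0]), (0.45, [584.0, 6.0, 21.0])]
side square [(0.69, [663.0, 104.0, 40.0]), (0.15, [501.0, -124.0, 34.0])]
side hexagon [(0.69, [640.0, -18.0, 44.0]), (0.55, [503.0, -115.0, 36.0])]
side oblong [(0.75, [519.0, -4.0, 43.0])]
side sample_board [(0.57, [582.0, -7.0, 2.0])]
```

View pics/scene1.png

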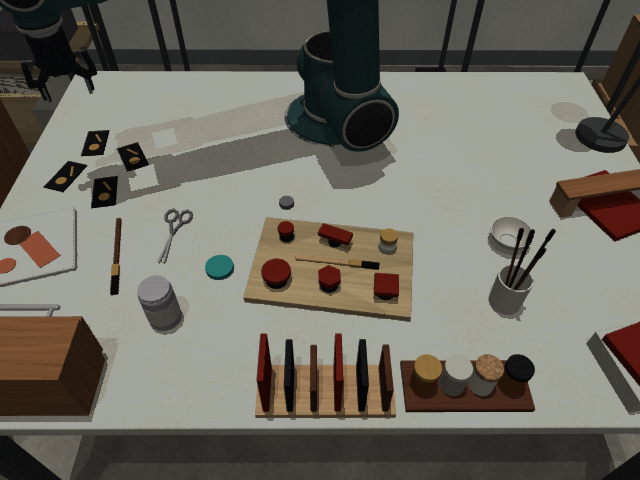

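View pics/side1.png

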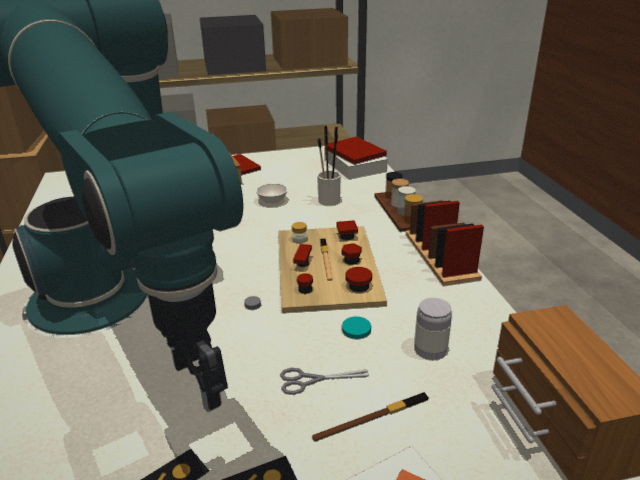

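Scene picture: the large round is at (276,272) and the small round at (286,230), on the board's right end. The turquoise disc at (220,267) and the grey one at (286,202) are decoys off the board. I'll shut the gripper and move over the large round.

Emit:
drive_tool([
  [1, 0.02, -0.0115, 0, 0],
  [1, 0.04, -0.0233, 0, 0],
  [1, 0.04, -0.0233, 0, 0],
  [1, 0.04, -0.0233, 0, 0],
  [1, 0.04, -0.0233, 0, 0],
  [1, 0.04, -0.0233, 0, 0],
  [1, 0.04, -0.0233, 0, 0],
  [1, 0.04, -0.0233, 0, 0],
  [1, 0.04, -0.0233, 0, 0],
  [1, 0.04, -0.0233, 0, 0],
], squeeze=20)

```text
clock: 2.25
position: [526.8, -268.8, 250.2]
ee_rot: [0.98, 0.198, 0.0, 0.0]
wrist_force: [0.3, -1.2, 0.4]
finger_gap: 0.0
grasp_force: 0.0
```

Emit:
drive_tool([
  [1, 0.04, -0.0233, 0, 0],
  [1, 0.04, -0.0233, 0, 0],
  [1, 0.02, -0.012, 0, 0],
  [1, 0, 0, 0, 0],
  [1, 0, 0, 0, 0],
])

```text
clock: 2.88
position: [595.1, -178.8, 250.0]
ee_rot: [0.98, 0.197, -0.0, 0.0]
wrist_force: [0.4, -0.2, 1.1]
finger_gap: 0.002
grasp_force: 0.0
```

```bash
cat >> h.py <<'E'
from scipy.spatial.transform import Rotation as Ro
def wristlook(n):
    s=r.state();c=r.camera("wrist");save(c,n)
    T=np.eye(4);T[:3,:3]=Ro.from_quat(s["ee_rot"]).as_matrix();T[:3,3]=s["position"]
    return s,c,T@np.array(c["mount"])
def wray(c,M,uv,z):
    K=np.array(c["camera_matrix"]);x=(np.asarray(uv,float)-K[:2,2])/[K[0,0],K[1,1]];th=np.linalg.norm(x)
    d=np.r_[np.sin(th)*x/th,np.cos(th)];d=M[:3,:3]@d;o=M[:3,3];return o+d*(z-o[2])/d[2]
def red(c):
    h=cv2.cvtColor(c["pixels"],cv2.COLOR_RGB2HSV)
    m=(((h[...,0]<8)|(h[...,0]>172))&(h[...,1]>150)&(h[...,2]>40)).astype(np.uint8)
    n,l,st,ce=cv2.connectedComponentsWithStats(m)
    return [(ce[i],st[i]) for i in range(1,n) if st[i,4]>60]
E
python3 - <<'E'
from h import *
s,c,M=wristlook("w1.png");print(s["position"])
for ce,st in red(c): print(np.round(ce),st,np.round(wray(c,M,ce,54)))
for n in("large_round","small_round","large_round_seat","small_round_seat"):
    print(n,[(round(d["p"],2),np.round(M@np.r_[d["location"],1]).tolist()) for d in r.place_of("wrist",n)])
E
```

```text
[ 595.13732353 -178.82259723  250.02013415]
[80. 45.] [  54   16   54   61 1982] [662. 100.  54.]
[174.  97.] [ 147   70   55   56 2157] [641. -20.  54.]
[286. 156.] [ 250  121   72   71 3954] [ 628. -134.   54.]
[126. 213.] [  94  177   66   72 2023] [521.  -5.  54.]
[224. 271.] [207 254  37  35 997] [ 504. -118.   54.]
large_round [(0.95, [627.0, -135.0, 39.0, 1.0]), (0.57, [583.0, -264.0, 2.0, 1.0])]
small_round [(0.73, [507.0, -116.0, 38.0, 1.0]), (0.71, [378.0, -127.0, 1.0, 1.0])]
large_round_seat [(0.24, [625.0, -137.0, 40.0, 1.0])]
small_round_seat []
```

View pics/w1.png

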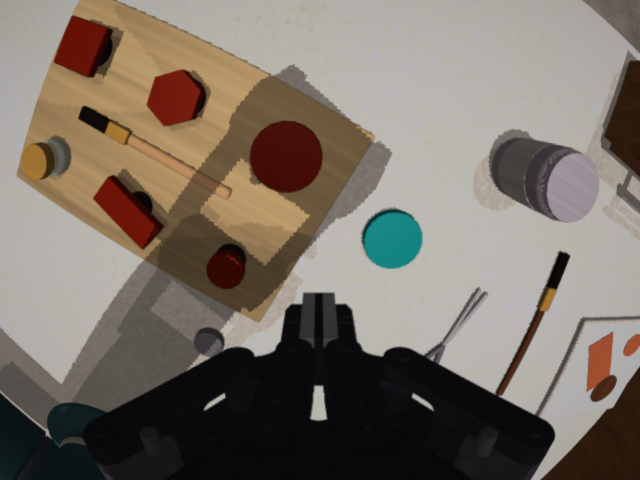

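The wrist picture agrees: the large round at (286,156) maps to (628,-134), and the small round at (226,268) maps to (504,-118). Next I'll move over the large one and come down to just short of it.

Emit:
drive_tool([
  [1, 0.024, -0.014, 0.02, 0],
  [1, 0.0236, -0.0141, 0.03, 0],
  [1, 0, 0, 0.04, 0],
  [1, 0, 0, 0.035, 0],
  [1, 0, 0, 0.02, 0],
  [1, 0, 0, 0.01, 0],
  [1, 0, 0, 0, 0],
  [1, 0, 0, 0, 0],
])

```text
clock: 4.12
position: [629.2, -134.3, 96.4]
ee_rot: [0.98, 0.198, 0.001, 0.0]
wrist_force: [0.3, 0.8, -0.2]
finger_gap: 0.001
grasp_force: 0.0
```

Emit:
drive_tool([
  [1, 0, 0, 0.008, 0],
  [1, 0, 0, 0.008, 0],
  [1, 0, 0, 0.004, 0],
  [1, 0, 0, 0.002, 0],
  [1, 0, 0, 0, 0],
])

```text
clock: 4.75
position: [628.6, -134.1, 72.9]
ee_rot: [0.98, 0.198, -0.0, -0.0]
wrist_force: [-0.1, -0.1, -0.5]
finger_gap: -0.0
grasp_force: 0.0
```

Emit:
drive_tool([
  [1, 0, 0, 0.002, 0],
  [1, 0, 0, 0.002, 0],
  [1, 0, 0, 0, 0],
  [1, 0, 0, 0, 0],
])

```text
clock: 5.25
position: [628.8, -134.1, 69.3]
ee_rot: [0.98, 0.198, 0.0, 0.0]
wrist_force: [1.7, 0.2, 2.9]
finger_gap: 0.003
grasp_force: 1.2
```

Emit:
drive_tool([
  [1, 0, 0, 0.001, 0],
  [1, 0, 0, 0, 0],
])

```text
clock: 5.5
position: [628.8, -134.1, 68.2]
ee_rot: [0.98, 0.198, 0.0, 0.0]
wrist_force: [2.0, -0.3, 3.4]
finger_gap: 0.005
grasp_force: 1.6
```

Emit:
drive_tool([
  [1, 0, 0, 0, 0],
])

```text
clock: 5.62
position: [628.7, -134.1, 68.1]
ee_rot: [0.98, 0.198, 0.0, 0.0]
wrist_force: [1.7, -0.6, 3.9]
finger_gap: 0.001
grasp_force: 1.6
```

Pressed with about 3.7 N, so the rest gave. I'll come off straight up and cross to the small round.

Emit:
drive_tool([
  [1, 0, 0, -0.005, 0],
  [1, 0, 0, -0.015, 0],
  [1, 0, 0, -0.03, 0],
  [1, 0, 0, -0.02, 0],
  [1, -0.027, -0.0159, 0, 0],
  [1, -0.027, -0.0159, 0, 0],
  [1, -0.027, -0.0158, 0, 0],
  [1, -0.0271, -0.0158, 0, 0],
  [1, 0, 0, 0, 0],
  [1, 0, 0, 0, 0],
])

```text
clock: 6.88
position: [504.9, -117.6, 138.6]
ee_rot: [0.98, 0.198, 0.0, 0.0]
wrist_force: [0.4, -0.5, 1.0]
finger_gap: -0.004
grasp_force: 0.0
```

Run:
```python
from h import *
s,c,M=wristlook("w2.png");print(s["position"],s["wrist_force"])
for ce,st in red(c): print(np.round(ce),st,np.round(wray(c,M,ce,54),1))
c=r.camera("side");save(c,"side2.png")
for ce,st in red(c): print(np.round(ce),st[4],np.round(ray(c,ce,50),1))
```

```text
[ 504.89120857 -117.57269545  138.62548476] [ 0.40872058 -0.46817437  0.95381043]
[251.  10.] [ 213    0   77   27 1350] [624.2 -25.8  54. ]
[426.  82.] [ 372   28  107  107 8842] [ 624.6 -131.4   54. ]
[158. 165.] [ 103  108  113  117 6087] [520.8  -5.7  54. ]
[318. 257.] [ 289  227   60   61 2830] [ 504.3 -116.5   54. ]
[358. 150.] 869 [849.5 640.8  50. ]
[246. 164.] 260 [449.7 611.3  50. ]
[208. 171.] 412 [321.3 583.2  50. ]
[438. 217.] 908 [921.4  87.9  50. ]
[347. 227.] 232 [662.2  96.1  50. ]
[462. 250.] 1689 [908.9 -89.6  50. ]
[351. 250.] 223 [641.2 -24.9  50. ]
[300. 257.] 141 [511.4 -25.5  50. ]
[358. 276.] 403 [ 626.5 -140.    50. ]
[305. 280.] 159 [ 502.5 -124.7   50. ]
```

View pics/w2.png

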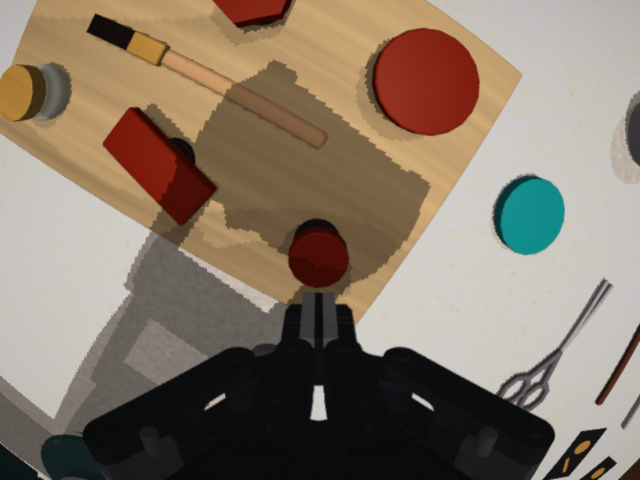

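The large round is still flat in place at (426,82). The small round at (318,257) maps to (504,-117), right under the tips, so I'll press it.

Emit:
drive_tool([
  [1, 0, 0, 0.02, 0],
  [1, 0, 0, 0.02, 0],
  [1, 0, 0, 0.014, 0],
  [1, 0, 0, 0.007, 0],
  [1, 0, 0, 0.003, 0],
  [1, 0, 0, 0.002, 0],
  [1, 0, 0, 0.002, 0],
  [1, 0, 0, 0.001, 0],
  [1, 0, 0, 0, 0],
  [1, 0, 0, 0, 0],
])

```text
clock: 8.22
position: [504.6, -117.6, 69.3]
ee_rot: [0.98, 0.198, 0.0, 0.0]
wrist_force: [1.5, -0.5, 1.7]
finger_gap: -0.002
grasp_force: 1.2
```

Emit:
drive_tool([
  [1, 0, 0, 0.001, 0],
  [1, 0, 0, 0, 0],
  [1, 0, 0, 0, 0],
])

```text
clock: 8.6
position: [504.5, -117.5, 68.1]
ee_rot: [0.98, 0.198, 0.0, 0.0]
wrist_force: [1.5, -0.4, 3.2]
finger_gap: 0.001
grasp_force: 1.6
```

Emit:
drive_tool([
  [1, 0, 0, -0.005, 0],
  [1, 0, 0, -0.015, 0],
  [1, 0, 0, -0.03, 0],
  [1, 0, 0, -0.04, 0],
  [1, 0, 0, -0.04, 0],
  [1, 0, 0, -0.02, 0],
  [1, 0, 0, 0, 0],
  [1, 0, 0, 0, 0],
  [1, 0, 0, 0, 0],
])

```text
clock: 9.72
position: [504.0, -117.4, 216.5]
ee_rot: [0.98, 0.198, -0.001, -0.001]
wrist_force: [-0.7, -0.1, 0.1]
finger_gap: -0.001
grasp_force: 0.0
```

Run:
```python
from h import *
s,c,M=wristlook("w3.png");print(s["clock"],s["position"],s["wrist_force"])
for ce,st in red(c): print(np.round(ce),st,np.round(wray(c,M,ce,54),1))
```

```text
9.725 [ 503.99235121 -117.37975233  216.52578378] [-0.74719872 -0.07935808  0.08537955]
[270.  19.] [ 236    0   68   46 2396] [635.9 -21.   54. ]
[399.  87.] [ 360   48   80   79 4923] [ 625.2 -132.    54. ]
[197. 150.] [ 154  106   88   89 3443] [519.8  -4.4  54. ]
[319. 221.] [ 297  198   45   46 1589] [ 502.7 -116.9   54. ]
```

View pics/w3.png

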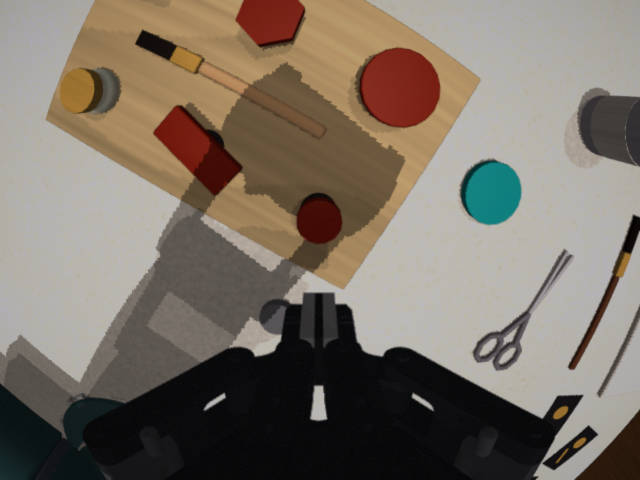

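Both rounds, at (399,87) and (319,219), lie flat where they were, nothing else has shifted, and the hand is at 216 mm.

```bash
python3 -c "
from plant import r
print(r.sign_off())"
```

```text
the job is handed in; nothing more can be done
None
```

I pressed the larger round piece and then the smaller one lightly (about 3–4 N each), drew the hand back up to 216 mm with both pieces still in place and nothing else visibly moved, and handed the job in; no verdict came back.

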